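# Put together the tiered cake stand

## Robot

A 7-joint arm with a two-finger parallel gripper is mounted at the origin on a cart in front of the work surface, level with it; the furniture and walls round the work are solid. World frame = base frame: x ahead of the robot, y to its left, z up, the work surface at z = 0. Lengths are in m, angles in rad, forces in N, time in s.
With the tool pointing down it reaches from about 0.4 to 0.85 m from the base axis. Payload 4.5 kg.
Tool frame: the origin (TCP) lies at the very end of the fingers, on their centre line; the grasp point (between the pads) lies 19 mm behind it; z points along the fingers, y is the line along which they close (so a half turn about z gives the same grasp; the last joint's range is limited). The gripper opens to 88 mm and grips with 3 to 60 N. Pads are 18 mm wide; open, the fingers measure 123 mm over their backs; the gripper's body (75 mm by 187 mm) begins 45 mm behind the grasp point.
Start: joints at [-1.143, 0.689, -0.195, 1.565, 0.157, 0.902, -0.215], TCP at [0.24, 0.577, 0.239] pointing down, gripper open.
Joint ranges: [-3.01, 3.01], [-0.46, 2.08], [-1.47, 1.51], [0.13, 2.56], [-1, 4.14], [0.04, 2.09], [-2.66, 2.66]. Speed limits (rad/s): [2.57, 2.57, 3.14, 3.14, 3.14, 3.14, 3.14].

## Interface

Orientations are given as a unit quaternion [x, y, z, w].
In Python, from plant import r gives the robot as it stands. The module is installed in compiled form; this text tells all that it offers.
- The arm moves only by the shell command python3 -m pendant 'ROWS' [FORCE]. ROWS is JSON, one flat list of numbers, 7 for each row, row after row: the opening, from 0 (shut) to 1 (fully open), then the shift along the tool's x, y, z scaled (see below), then the turn, a rotation vector about the tool's x, y, z scaled (see below). A call has 1 to 12 rows; each row is the pose to reach, as a shift and turn from the pose commanded when the call began, along the tool's axes at that moment; what a row does not reach only later rows make up. The controller multiplies each number of a shift by 0.15 m and each number of a turn by pi/2 rad. A row lasts 1/10 s, in which the tool goes at most 50 mm and 8.59 degrees, less where a joint would pass 70% of its speed; a pose out of reach is approached as far as the arm can. A call with a number of a shift or a turn outside -1 to 1 is refused whole. A call with a gripper value outside its range is refused whole. The fingers move at their own pace and stop on an object; FORCE is the grip in N (left out, the last holds). Time passes only in rows, so rows that repeat a pose let the fingers close. It gives the time, the measured TCP pose, the force, the opening and the grip force at its end, in the units of the state.
- r.get_state(): the state, without advancing time (a new reading comes with each control period).
- r.snapshot(name): name is "scene" or "side" or "wrist"; returns a dict with "img" (400x640x3 uint8, red, green, blue), "mtx" (3x3 intrinsics, pixels), "k1" (the pictures are not rectified: a ray, as slopes to the right and down, at radius r is drawn at 1 + k1 r^2 times it, then the intrinsics apply), "cam_to_world" (4x4, takes a point from camera to world coordinates). Camera axes: x right, y up, looking along -z (the intrinsics and any distortion apply to the point x, -y, -z); pixel columns grow to the right and rows downward; lengths in m; the calibration is good to about 2 mm. A picture is of the moment at which its call begins. There is no depth.
- r.finish_job(): hands the job in; it is judged then, once.
The state is a dict: "clock": time; "q": joint angles; "qd": joint speeds; "joint_torque": joint torques, N m; "tool_pos": TCP position; "eef_rot": TCP orientation; "contact_force": force on the tool from outside, world axes, zero at the start; "moment": the same for the moment, N m; "opening": opening from 0.0 (shut) to 1.0 (fully open); "finger_force": force on a finger pad.
Only numpy, scipy, OpenCV 4.12 (cv2) and the standard library are available. Lean on these libraries where they do the work, as an engineer would, in place of code of your own. Each camera call takes 0.05 s, during which the arm holds its last target. There are 200 camera calls.

## Task

Put the two-tier cake stand together where it stands: slide the taller of the two steel spacer tubes over the upright rod, all the way down onto the nut of the lower plate, then set the upper plate over the rod so that it rests level on the tube. Lower each piece gently all the way down, never letting it fall down the rod, and leave the lower plate, the short tube, the ring handle (it is screwed on later) and everything else where they are.

Things in the scene. Friction and masses are not known exactly. Their poses are not given: they have to be found in the camera images.
- stand_base: lower part of the stand, loose: round white ceramic plate, 200 mm across, 22 mm high at the rim, floor 9 mm above the worktop; at its centre a steel nut (34 mm across, top at 15 mm) carries an upright 10 mm steel rod whose tip is 124 mm above the worktop. Origin: centre of the underside; z up along the rod.
- rod_tip (a point): the tip of the rod, on its axis, 124 mm above the worktop; the last 5 mm taper from 10 to 5 mm diameter.
- tall_tube: taller spacer tube: steel, 26 mm outside diameter, 13 mm bore right through, 75 mm long, 0.12 kg, standing upright; both ends alike. Origin: centre of its lower end; z along the tube. Home on the nut, the rod projects 34 mm above it, up between the fingers, so grip it near its upper end.
- tall_tube_mid (a point): the middle of the tall tube on its axis, 37.5 mm from either end.
- short_tube: the shorter spacer tube, not used now: same steel, 26 mm outside, 13 mm bore, 45 mm long, standing upright. Origin: centre of its lower end.
- upper_plate: upper plate: white ceramic, 150 mm across, 20 mm high, 0.3 kg, lying on its foot ring (inside 72 mm). Origin: centre, level with the foot's bottom; z up. Floor: top 10 mm above origin, underside (bears on the tube) 4 mm, flat to 50 mm from the centre. Hole 13 mm in a steel collar, 30 mm outside, top 26 mm above origin: grip it from above. Home: origin 86 mm above worktop, rod 12 mm out of collar.
- ring_handle: steel ring handle of the stand, 59 mm high, standing on its 26 mm wide nut; not used now. Origin: centre of the underside.
- salt_shaker: bystander: glass salt shaker with a steel cap, 44 mm across, 90 mm high. Origin: centre of the underside.
There are look-alikes about, which are no part of the job. What is meant by the upper_plate is not black, and is the smaller of those in its own colour.

How it is judged:
On the way:
1. the tall tube stands on the nut of the lower plate with the rod through it (z of tall_tube_mid in the frame of stand_base between 0.0495 and 0.0555 m and horizontal distance between tall_tube_mid and rod_tip below 0.005 m and angle between the z axis of tall_tube_mid and the z axis of stand_base, either way round below 0.05 rad), for 0.2 s.
At the end, for the whole second after the job is handed in: Tall tube home on the nut, rod through it (height within 3 mm, axis within 5 mm and 0.05 rad); upper plate resting on the tube, rod through its collar (height within 3 mm, centre within 5 mm, level within 0.05 rad); lower plate level and within 40 mm of its start; all three at rest (all of step 1 and z of upper_plate in the frame of stand_base between 0.083 and 0.089 m and horizontal distance between upper_plate and rod_tip below 0.005 m and angle between each of upper_plate, stand_base's own z axis and vertical below 0.05 rad and distance of stand_base from where it was at the start of the episode below 0.04 m and linear speed of each of stand_base, tall_tube, upper_plate below 0.02 m/s); the robot touches nothing.
It fails at once if the lower plate is shoved more than 4 cm (distance of stand_base from where it was at the start of the episode above 0.04 m).
It fails at once if the tall tube is let fall down the rod (faster than 0.45 m/s, a drop of about 1 cm) (horizontal distance between tall_tube_mid and rod_tip below 0.01 m and z of tall_tube_mid in the frame of stand_base below 0.158 m and linear speed of tall_tube above 0.45 m/s).
It fails at once if the upper plate is let fall down the rod (faster than 0.45 m/s, a drop of about 1 cm) (horizontal distance between upper_plate and rod_tip below 0.01 m and z of upper_plate in the frame of stand_base below 0.12 m and linear speed of upper_plate above 0.45 m/s).
It fails at once if the short tube, the ring handle or the salt shaker is moved more than 3 cm (distance of any of short_tube, ring_handle, salt_shaker from where it was at the start of the episode above 0.03 m).
It also fails if it takes over 56 s, if anything falls off the work surface, if the arm or the gripper's body presses on something with over 40 N, if the wrist force passes 120 N, or if a joint passes its speed limit or range.

## Working session

There is one attempt and no reset: what is moved stays moved. The work goes in short steps, Python scripts to look and compute and a shell command to move; the robot and the scene stay as the last step left them, time stands still between calls to the robot, and variables do not carry over. Pictures are saved under pics/ and viewed, at most 10 in all, crops included, and the job is handed in when it is done.

```bash
mkdir -p pics
cat > h.py <<'E'
import numpy as np, cv2
from plant import r
def snap(n,f=None):
    s=r.snapshot(n)
    if f: cv2.imwrite('pics/'+f,s['img'][:,:,::-1])
    return s
def ray(s,u,v):
    K=s['mtx'];p=np.array([(u-K[0,2])/K[0,0],(v-K[1,2])/K[1,1]]);d=p.copy()
    for _ in range(30): d=p/(1+s['k1']*(d@d))
    T=np.array(s['cam_to_world']);w=T[:3,:3]@np.array([d[0],-d[1],-1]);return T[:3,3],w/np.linalg.norm(w)
def onz(s,u,v,z):
    o,d=ray(s,u,v);return o+d*(z-o[2])/d[2]
def proj(s,P):
    T=np.array(s['cam_to_world']);c=T[:3,:3].T@(np.array(P)-T[:3,3]);x=np.array([c[0],-c[1]])/-c[2]
    x=x*(1+s['k1']*(x@x));K=s['mtx'];return np.array([K[0,0]*x[0]+K[0,2],K[1,1]*x[1]+K[1,2]])
def tri(a,b):
    A=np.zeros((3,3));B=np.zeros(3)
    for o,d in (a,b):
        M=np.eye(3)-np.outer(d,d);A+=M;B+=M@o
    return np.linalg.solve(A,B)
E
python3 - <<'E'
from h import *
np.set_printoptions(precision=4,suppress=True)
for n in ('scene','side','wrist'):
    s=snap(n,n+'0.png');print(n,s['mtx'].tolist() if hasattr(s['mtx'],'tolist') else s['mtx'],s['k1']);print(np.array(s['cam_to_world']))
st=r.get_state();print({k:np.round(v,4) for k,v in st.items()})
E
```

```text
scene [[409.3247864615794, 0.0, 324.2851389721471], [0.0, 409.3247864615794, 205.057750391789], [0.0, 0.0, 1.0]] -0.04182500123377851
[[-0.4553  0.4148 -0.7878 -0.5905]
 [-0.8903 -0.2146  0.4016  0.7642]
 [-0.0025  0.8842  0.467   0.7391]
 [ 0.      0.      0.      1.    ]]
side [[419.8215824959697, 0.0, 318.6009329050463], [0.0, 419.8215824959697, 206.22386147728298], [0.0, 0.0, 1.0]] -0.07759733486045829
[[ 0.9981 -0.0048 -0.0619  0.3959]
 [-0.0564  0.3489 -0.9355 -1.1273]
 [ 0.0261  0.9372  0.3479  0.6092]
 [ 0.      0.      0.      1.    ]]
wrist [[295.2255471805419, 0.0, 325.5315394209697], [0.0, 295.2255471805419, 200.53152880590665], [0.0, 0.0, 1.0]] -0.0018041764400375112
[[ 0.3845 -0.8888 -0.2494  0.1753]
 [ 0.9231  0.3698  0.1052  0.6035]
 [-0.0013 -0.2707  0.9627  0.3841]
 [ 0.      0.      0.      1.    ]]
{'clock': np.float64(0.15), 'q': array([-1.1432,  0.6898, -0.1946,  1.5661,  0.1573,  0.9025, -0.2151]), 'qd': array([ 0.0011, -0.0025,  0.    , -0.0034,  0.0007, -0.0023, -0.    ]), 'joint_torque': array([ -0.0016, -52.7866,  -1.2685, -15.359 ,  -0.0525,   0.0038,
         0.0001]), 'tool_pos': array([0.2396, 0.5767, 0.2381]), 'eef_rot': array([ 0.1956,  0.9807, -0.0007, -0.0001]), 'contact_force': array([-0.3456,  0.2232,  0.2276]), 'moment': array([-0.0366,  0.0516, -0.0436]), 'finger_force': np.float64(0.0), 'opening': np.float64(0.9986)}
```

View pics/scene0.png

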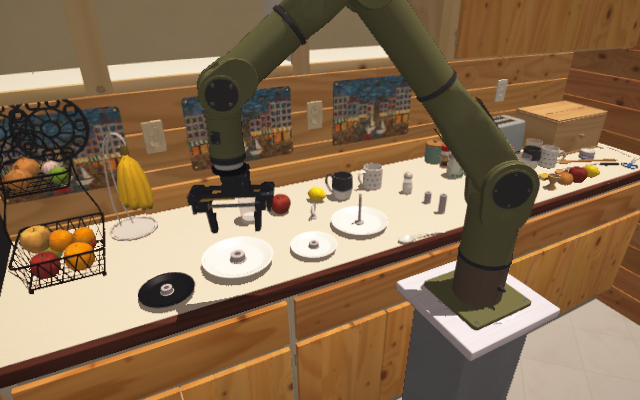

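View pics/side0.png

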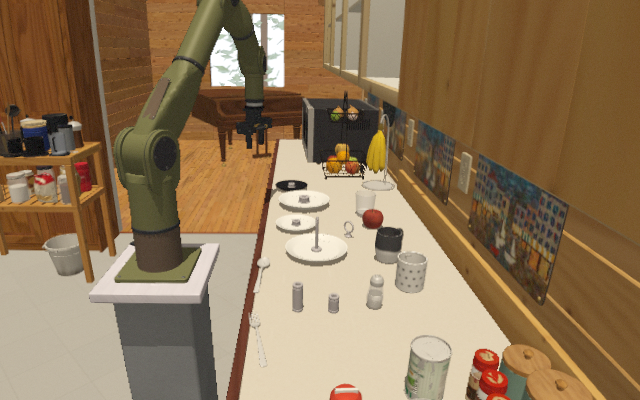

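The scene view shows the stand with its rod at (359,221). There are three plates with collars: black (166,290), large white (237,257) and small white (314,245). The small white one fits upper_plate, since it isn't black and is the smaller of the white pair. The tubes are at (443,203), taller, and (427,197), shorter. In the side view these are at (297,297) tall, (334,303) short, (296,223) plate and (317,250) rod. I'll confirm with an enlarged crop and measure.

Run:
```python
from h import *
a=cv2.imread('pics/scene0.png');b=cv2.imread('pics/side0.png')
A=cv2.resize(a[165:285,190:470],None,fx=2.85,fy=2.85,interpolation=cv2.INTER_CUBIC)[:, :798]
B=cv2.resize(b[180:320,250:450],None,fx=1.8,fy=1.8,interpolation=cv2.INTER_CUBIC)
B2=cv2.resize(b[270:320,270:350],None,fx=5,fy=5,interpolation=cv2.INTER_CUBIC)
o=np.zeros((600,800,3),np.uint8);o[:A.shape[0],:A.shape[1]]=A
o[345:345+B.shape[0],:B.shape[1]]=B[:255];o[345:595,370:770]=B2
cv2.imwrite('pics/crop1.png',o)
```

```text
(no output)
```

View pics/crop1.png

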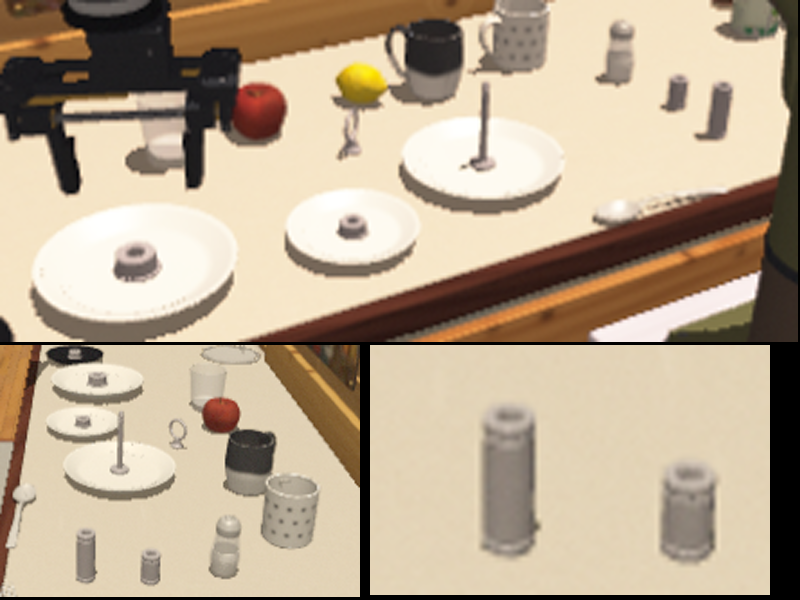

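The crop confirms it. The small white plate's rim is clearly smaller than that of the other white plate, with its collar at scene (313,241). The tall tube's top is at scene (443,195) and side (298,284); the short one is to its right in the side view, at (334,295). Now the positions.

Run:
```python
from h import *
np.set_printoptions(precision=4,suppress=True)
import types
a=snap('scene');b=snap('side')
for n,p,q,z in (('tall',(443.3,195.2),(297.6,283.6),.075),('short',(428.6,192.4),(334.2,294.6),.045),('rod',(360.2,194.5),(316.7,217.8),.124),('collar',(313.5,241.5),(296,219.5),.026),('bigcollar',(237,252),(303,196),.026)):
    print(n,tri(ray(a,*p),ray(b,*q)),onz(a,*p,z),onz(b,*q,z))
# plate ellipses: white low-saturation mask
for s,seeds in ((a,((314,250),(345,225))),(b,((285,228),(300,255)))):
    h=cv2.cvtColor(s['img'],cv2.COLOR_RGB2HSV);m=((h[...,1]<22)&(h[...,2]>190)).astype(np.uint8)
    n,l,st,c=cv2.connectedComponentsWithStats(m)
    for u,v in seeds:
        k=l[v,u];print(k,st[k],c[k])
        if k:
            x=max(cv2.findContours((l==k).astype(np.uint8),0,2)[0],key=len)
            e=cv2.fitEllipse(cv2.convexHull(x));print(e,onz(s,*e[0],.02))
```

```text
tall [ 0.407  -0.2329  0.0723] [ 0.3988 -0.2275  0.075 ] [ 0.4089 -0.2339  0.075 ]
short [ 0.4964 -0.2416  0.0443] [ 0.4884 -0.2382  0.045 ] [ 0.4996 -0.2373  0.045 ]
rod [0.4707 0.086  0.1185] [0.4594 0.0926 0.124 ] [0.4706 0.0744 0.124 ]
collar [0.4078 0.2953 0.0267] [0.4064 0.2951 0.026 ] [0.4087 0.2999 0.026 ]
bigcollar [0.4402 0.5339 0.038 ] [0.4607 0.53   0.026 ] [0.4401 0.5647 0.026 ]
9 [291 231  40  25 675] [310.4607 243.1393]
((311.623291015625, 243.21852111816406), (24.69761085510254, 41.995723724365234), 86.61157989501953) [0.4085 0.3008 0.02  ]
2 [331 206  50  28 925] [355.7611 219.7492]
((356.6771545410156, 219.4110870361328), (27.525836944580078, 49.88140106201172), 92.79019165039062) [0.4735 0.0937 0.02  ]
0 [     0      0    640    400 253339] [320.2826 200.9101]
0 [     0      0    640    400 253339] [320.2826 200.9101]
```

Coordinates so far: tall tube ≈ (0.405,-0.233), rod ≈ (0.468,0.088), small plate ≈ (0.408,0.298). I'll turn the tool so its y axis lies along world x (tool x along world y), then move over the plate to refine the estimates with the wrist camera.

```bash
python3 -m pendant '[1,-0.3,-0.2,0,0,0,0.09, 1,-0.6,-0.4,0,0,0,0.18, 1,-0.875,-0.647,0,0,0,0.27, 1,-0.875,-0.647,0,0,0,0.36, 1,-0.875,-0.647,0,0,0,0.45, 1,-0.875,-0.647,0,0,0,0.54, 1,-0.875,-0.647,0,0,0,0.63, 1,-0.875,-0.647,0,0,0,0.70, 1,-0.875,-0.647,0,0,0,0.7493, 1,-0.875,-0.647,0,0,0,0.7493]' 20; python3 -c "
from plant import r;print(r.get_state()['q'])"
```

```text
clock: 1.25
tool_pos: [0.3236, 0.4373, 0.2387]
eef_rot: [0.707, 0.707, -0.0, 0.0]
contact_force: [-0.4, -0.3, 0.0]
opening: 1.003
finger_force: 0.0
[-1.10059109  0.58423796  0.13359473  1.82221086 -0.10855859  0.74228153
 -0.9086968 ]
```

```bash
python3 -m pendant '[1,-0.3,0.17,0,0,0,0, 1,-0.6,0.34,0,0,0,0, 1,-0.9,0.5,0,0,0,0, 1,-1,0.56,0,0,0,0, 1,-1,0.56,0,0,0,0, 1,-1,0.56,0,0,0,0]'
python3 - <<'E'
from h import *
s=snap('wrist','w1.png');
for p in ((.408,.298,.026),(.468,.088,.124)): print(proj(s,p))
E
```

```text
clock: 1.85
tool_pos: [0.4077, 0.2878, 0.2388]
eef_rot: [0.707, 0.707, 0.0, -0.0]
contact_force: [-0.0, -0.7, -0.4]
opening: 1.002
finger_force: 0.0
[326.05248071 168.09898136]
[380.75215559 372.62011084]
```

View pics/w1.png

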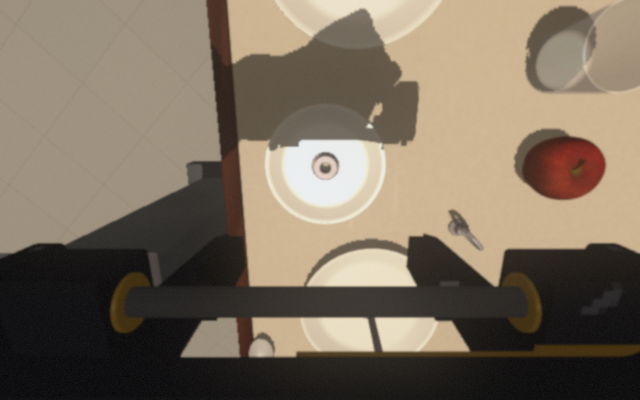

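The wrist picture shows the small plate, rim spanning x 266–385, with its collar at about (325,167). It sits between the big white plate at the top and the stand plate below. I'll measure the collar, then move on past the rod.

```bash
cat >> h.py <<'E'
def blob(s,u,v,w,f):
    u,v=int(u),int(v);c=s['img'][v-w:v+w,u-w:u+w];m=f(c.astype(int)).astype(np.uint8)
    n,l,st,ce=cv2.connectedComponentsWithStats(m);k=1+np.argmax(st[1:,4])
    x=max(cv2.findContours((l==k).astype(np.uint8),0,1)[0],key=len);e=cv2.minEnclosingCircle(x)
    return st[k].tolist(),np.array(e[0])+(u-w,v-w),e[1],ce[k]+(u-w,v-w)
E
python3 - <<'E'
from h import *
s=snap('wrist')
b=blob(s,326,167,22,lambda c:c.sum(2)<640);print(b)
print(onz(s,*b[1],.026),onz(s,*b[3],.026))
g=s['img'][145:189:3,304:348:3].sum(2)//3;print(g)
E
python3 -m pendant '[1,-0.3,0.1,0,0,0,0, 1,-0.6,0.2,0,0,0,0, 1,-0.9,0.3,0,0,0,0, 1,-1,0.4,0,0,0,0, 1,-1,0.4,0,0,0,0]'
python3 -m pendant '[1,-0.3,0,0,0,0,0, 1,-0.5,0,0,0,0,0, 1,-0.6,0,0,0,0,0, 1,-0.6,0,0,0,0,0, 1,-0.6,0,0,0,0,0]'
python3 - <<'E'
from h import *
s=snap('wrist','w2.png')
print(proj(s,(.468,.088,.124)),proj(s,(.468,.088,.02)))
E
```

```text
([8, 7, 28, 29, 651], array([325.27551079, 166.05101967]), 14.589616775512695, array([325.4516129 , 166.06298003]))
[0.40644951 0.30152787 0.026     ] [0.40666484 0.30151357 0.026     ]
[[236 236 237 236 237 236 236 235 235 237 235 236 235 236 236]
 [237 236 236 236 236 236 235 237 235 235 236 236 236 236 235]
 [237 237 236 236 237 236 234 229 232 235 236 235 235 236 236]
 [236 237 237 236 233 181 123 100 104 156 219 236 236 236 236]
 [237 237 236 233 168 103 144 166 154 113 111 220 236 236 235]
 [236 237 236 186 128 196 210 209 209 203 133 144 234 236 236]
 [236 237 236 173 190 207 186 178 184 207 203 130 222 236 236]
 [237 237 234 177 206 197 106 151 128 171 207 166 224 236 236]
 [237 237 236 173 207 185  91  97  93 150 207 173 224 236 237]
 [237 237 236 193 204 203 119  85 100 190 206 174 233 237 237]
 [238 237 237 232 191 211 206 194 199 207 190 216 236 237 237]
 [238 237 237 237 229 199 204 209 208 194 222 236 236 237 237]
 [237 238 237 237 237 237 224 224 223 235 237 237 237 237 237]
 [238 237 237 237 237 237 237 238 237 237 237 237 236 237 237]
 [237 238 238 238 237 237 237 237 237 237 237 237 237 237 236]]
clock: 2.45
tool_pos: [0.4695, 0.1357, 0.2388]
eef_rot: [0.708, 0.706, 0.001, 0.001]
contact_force: [-0.9, -0.2, -0.7]
opening: 0.999
finger_force: 0.0
clock: 2.95
tool_pos: [0.4677, 0.0499, 0.2387]
eef_rot: [0.706, 0.708, 0.001, -0.001]
contact_force: [-0.4, 0.6, -0.4]
opening: 1.0
finger_force: 0.0
[326.28052683 154.95330602] [326.08301607 144.70190456]
```

View pics/w2.png

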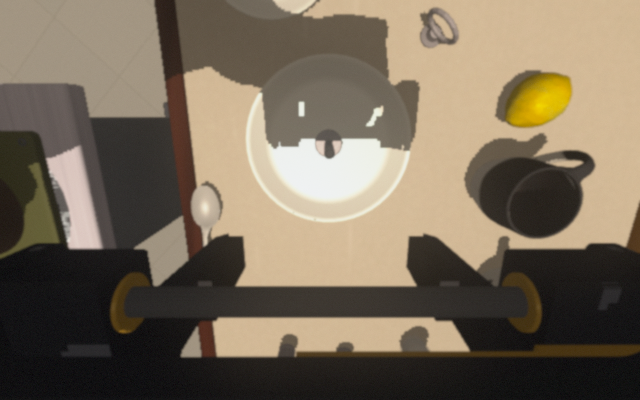

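The wrist view now has the stand plate, with nut and rod seen almost end on at (329,147). I'll enlarge that bit, take the numbers and move on to the tube.

```bash
python3 - <<'E'
from h import *
a=cv2.imread('pics/w2.png');print(a[124:172:2,310:350:2].sum(2)//3)
E
python3 -m pendant '[1,-0.3,-0.1,0,0,0,0, 1,-0.6,-0.2,0,0,0,0, 1,-0.9,-0.3,0,0,0,0, 1,-1,-0.4,0,0,0,0, 1,-1,-0.4,0,0,0,0]'
python3 -m pendant '[1,-0.3,0,0,0,0,0, 1,-0.6,0,0,0,0,0, 1,-0.9,0,0,0,0,0, 1,-1,0,0,0,0,0, 1,-1,0,0,0,0,0, 1,-1,0,0,0,0,0]'
python3 - <<'E'
from h import *
s=snap('wrist','w3.png')
print(proj(s,(.405,-.233,.075)),proj(s,(.495,-.24,.045)))
E
```

```text
[[110 109 112 111 108 110 109 110 110 111 110 110 110 109 111 111 111 112
  110 111]
 [109 110 109 111 111 110 111 111 112 110 111 110 111 110 112 111 111 111
  112 108]
 [111 110 109 110 111 111 110 112 107 106 107 110 111 110 111 112 110 112
  111 109]
 [110 109 111 111 110 110 103  93  90  87  92  92 102 109 111 109 110 112
  111 110]
 [112 111 111 110 109  98  88  88  87  87  87  87  87  96 106 112 111 111
  111 111]
 [112 110 111 109  95  90  88  88  86  87  86  86  88  87  95 109 112 112
  110 110]
 [111 113 113 102  89  88  89  88  89  87  86  88  88  89  89  99 111 112
  111 113]
 [165 167 153  96  89  89  88  87  86  85  88  87  88  89  88  99 153 166
  165 166]
 [235 236 221 139 137 135 133 123  87  81  84 104 135 133 134 136 207 234
  235 234]
 [237 238 224 193 205 203 202 164  84  79  80 145 202 200 203 185 177 235
  237 237]
 [238 238 224 198 207 206 206 153  84  78  79 133 200 205 206 188 206 236
  237 237]
 [238 238 228 191 205 208 206 146  83  82  84 107 190 208 203 186 224 237
  237 237]
 [238 239 232 190 207 209 206 143  87  88  86  95 178 206 202 189 231 238
  238 
[... 597 characters left out ...]
8]
 [239 240 239 240 239 239 240 238 239 238 239 239 238 239 239 238 238 238
  239 238]
 [238 240 239 239 239 240 239 239 239 240 239 239 239 239 239 239 239 238
  238 239]
 [239 240 240 239 240 239 240 239 239 239 239 239 239 239 239 239 239 239
  239 239]
 [239 240 239 239 239 239 239 239 239 239 239 239 239 239 239 238 238 238
  238 239]]
clock: 3.5
tool_pos: [0.406, -0.1036, 0.2387]
eef_rot: [0.708, 0.706, -0.001, -0.001]
contact_force: [0.2, 0.1, -0.9]
opening: 1.001
finger_force: 0.0
clock: 4.1
tool_pos: [0.4089, -0.25, 0.2384]
eef_rot: [0.706, 0.708, 0.001, -0.001]
contact_force: [0.1, -0.0, -0.4]
opening: 1.002
finger_force: 0.0
[322.10366189 169.56218561] [399.80187571 171.42907283]
```

View pics/w3.png

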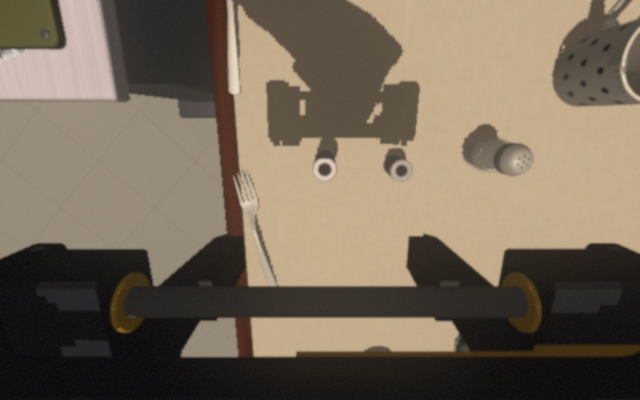

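The tall tube's open top is at (324.5,168.5) and the short tube is to its right at (400,170). Now for the precise numbers.

Run:
```python
from h import *
np.set_printoptions(precision=4,suppress=True)
s=snap('wrist')
b=blob(s,324,168,20,lambda c:(c.min(2)>165)&(c.max(2)-c.min(2)<40));print(b,onz(s,*b[1],.075),onz(s,*b[3],.075))
d=s['img'][168-14:168+15,324-14:324+15].astype(int);print((d.sum(2)//3)[::2,::2])
st=r.get_state();print(st['tool_pos'])
# shift camera to w2 pose (pure translation)
import copy
t=dict(s);T=np.array(s['cam_to_world']);T[:3,3]+=np.array([.4677,.0499,.2387])-st['tool_pos'];t['cam_to_world']=T
print(onz(t,328.7,142.8,.015),onz(t,329,152.5,.124), proj(t,(.468,.088,.124)))
T[:3,3]+=np.array([.4077,.2878,.2388])-np.array([.4677,.0499,.2387]);print(onz(t,325.8,168.5,.026))
```

```text
([10, 12, 22, 21, 200], array([324.4394, 169.4015]), 10.875693321228027, array([324.455, 169.785])) [ 0.4073 -0.2325  0.075 ] [ 0.4073 -0.2329  0.075 ]
[[171 170 168 127  73  66  67  66  67  68  66  73  83 116 168]
 [169 171 163 101  68  68  72  71  70  69  67  67  88 134 169]
 [170 170 154  88  82 112 128 127 127 122  95  72 104 165 171]
 [170 169 140 105 158 191 202 200 199 198 178 126  97 159 170]
 [171 167 135 166 197 201 192 182 186 196 201 183 133 155 171]
 [170 167 162 197 199 162 115 102 105 140 190 203 181 151 170]
 [170 164 182 204 178  98  71  70  70  78 142 199 197 161 170]
 [171 162 190 203 145  73  68  72  68  69 103 185 201 168 169]
 [170 168 193 200 139  74  69  68  67  70  97 182 199 167 168]
 [171 166 187 203 165  86  69  70  69  72 128 194 198 165 169]
 [173 168 174 202 195 137  89  76  81 108 173 202 190 164 171]
 [172 171 166 188 204 197 171 148 157 181 199 199 174 167 172]
 [173 171 168 168 188 203 204 203 201 202 196 174 168 171 171]
 [173 171 173 173 171 172 184 190 185 175 166 168 170 171 172]
 [173 173 173 174 172 171 170 168 168 168 168 171 170 173 173]]
[ 0.4086 -0.2498  0.2386]
[0.4713 0.0902 0.015 ] [0.4705 0.0904 0.124 ] [326.131  155.2064]
[0.4079 0.2979 0.026 ]
```

Refined coordinates: tube (0.407,-0.2325), rod (0.471,0.090), plate (0.408,0.298). Next is the descent on the tube, gripping with the TCP at about z 0.052.

```bash
python3 -m pendant '[0.6,0.115,-0.009,0.1,0,0,0, 0.6,0.115,-0.009,0.4,0,0,0, 0.6,0.115,-0.009,0.7,0,0,0, 0.6,0.115,-0.009,0.8,0,0,0, 0.6,0.115,-0.009,0.8,0,0,0]' 25 
python3 -m pendant '[0.6,0,0,0.15,0,0,0, 0.6,0,0,0.3,0,0,0, 0.6,0,0,0.4,0,0,0, 0.6,0,0,0.445,0,0,0, 0.6,0,0,0.445,0,0,0]'
python3 - <<'E'
from h import *
a=snap('side')['img'];b=snap('scene')['img']
o=np.hstack([cv2.resize(a[220:340,220:360],(400,343)),cv2.resize(b[130:230,380:500],(400,343))]);cv2.imwrite('pics/g1.png',o[:,:,::-1])
E
```

```text
clock: 4.7
tool_pos: [0.4056, -0.2327, 0.1168]
eef_rot: [0.706, 0.708, -0.0, -0.003]
contact_force: [0.1, 1.0, 1.0]
opening: 0.603
finger_force: 0.0
clock: 5.2
tool_pos: [0.407, -0.2349, 0.0523]
eef_rot: [0.707, 0.708, 0.0, 0.0]
contact_force: [0.1, 0.3, 0.8]
opening: 0.6
finger_force: 0.0
```

View pics/g1.png

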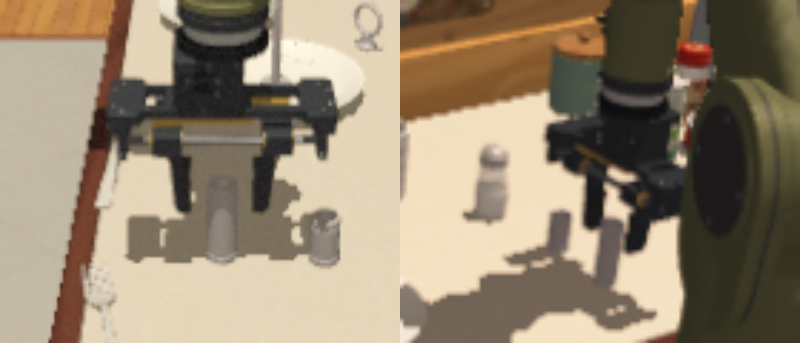

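The fingers straddle the tall tube's upper part at about (220,205) in the left view, with the short tube clear to the right. I'll centre the remaining 2 mm, close and lift.

```bash
python3 -m pendant '[0.6,0.016,0,0,0,0,0, 0.3,0.016,0,0,0,0,0, 0.25,0.016,0,0,0,0,0, 0.2,0.016,0,0,0,0,0, 0.2,0.016,0,0,0,0,0, 0.2,0.016,0,0,0,0,0, 0.2,0.016,0,0,0,0,0, 0.2,0.016,0,0,0,0,0]' 40
python3 -m pendant '[0.2,0,0,-0.05,0,0,0, 0.2,0,0,-0.2,0,0,0, 0.2,0,0,-0.45,0,0,0, 0.2,0,0,-0.7,0,0,0, 0.2,0,0,-0.9,0,0,0, 0.2,0,0,-1,0,0,0, 0.2,0,0,-1,0,0,0, 0.2,0,0,-1,0,0,0]'
python3 - <<'E'
from h import *
np.set_printoptions(precision=4,suppress=True)
a=snap('side');b=snap('scene');st=r.get_state();p=st['tool_pos'];print(p)
x=p+[0,0,-.052+.0];print(proj(a,x),proj(b,x))
A=cv2.resize(a['img'][130:300,230:370],(494,600));B=cv2.resize(b['img'][100:220,400:461],(305,600))
cv2.imwrite('pics/g2.png',np.hstack([A,B])[:,:,::-1])
E
```

```text
clock: 6.1
tool_pos: [0.4065, -0.2332, 0.052]
eef_rot: [0.707, 0.707, 0.0, 0.0]
contact_force: [0.7, -0.4, 2.0]
opening: 0.283
finger_force: 39.9
clock: 6.9
tool_pos: [0.406, -0.2329, 0.2017]
eef_rot: [0.707, 0.707, -0.0, -0.0]
contact_force: [0.4, -0.1, -2.3]
opening: 0.283
finger_force: 40.0
[ 0.4056 -0.2327  0.2009]
[296.4288 256.3437] [445.8412 175.6845]
```

View pics/g2.png

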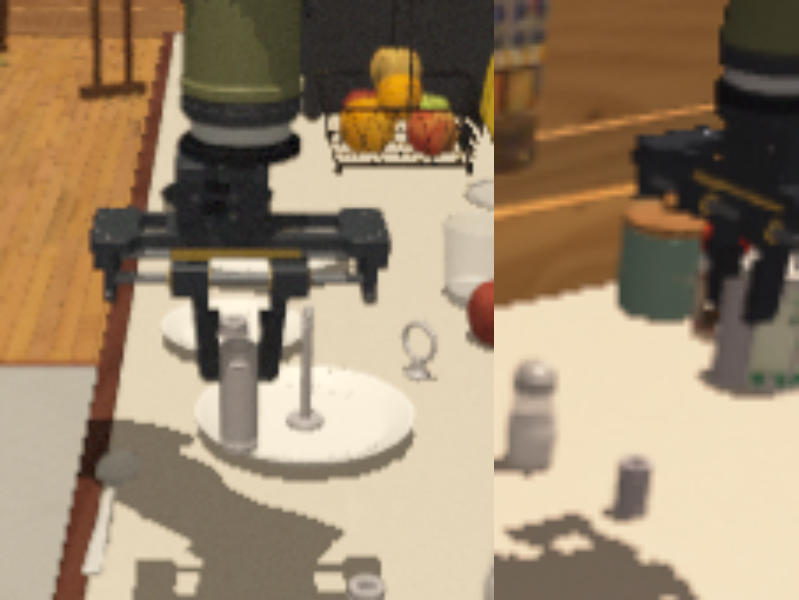

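The tube is held upright in the fingers, its lower end at about (238,440) in the left crop, clear of the rest. I'll carry it to the rod.

```bash
python3 -m pendant '[0.2,0.1,0.04,0,0,0,0, 0.2,0.3,0.13,0,0,0,0, 0.2,0.5,0.22,0,0,0,0, 0.2,0.7,0.3,0,0,0,0, 0.2,0.9,0.38,0,0,0,0, 0.2,1,0.428,0,0,0,0, 0.2,1,0.428,0,0,0,0, 0.2,1,0.428,0,0,0,0]'
python3 -m pendant '[0.2,0.1,0,0,0,0,0, 0.2,0.3,0,0,0,0,0, 0.2,0.5,0,0,0,0,0, 0.2,0.7,0,0,0,0,0, 0.2,0.9,0,0,0,0,0, 0.2,1,0,0,0,0,0, 0.2,1,0,0,0,0,0, 0.2,1,0,0,0,0,0, 0.2,1,0,0,0,0,0]'
python3 - <<'E'
from h import *
np.set_printoptions(precision=4,suppress=True)
a=snap('side');b=snap('scene');c=snap('wrist');st=r.get_state();p=st['tool_pos'];print(p,st['q'])
x=p+[0,0,-.052+.0]
for s in (a,b,c):print(proj(s,x),proj(s,(.471,.0903,.124)),proj(s,p))
cv2.imwrite('pics/a.png',a['img'][:,:,::-1]);cv2.imwrite('pics/b.png',b['img'][:,:,::-1]);cv2.imwrite('pics/c.png',c['img'][:,:,::-1])
A=cv2.resize(a['img'][165:265,275:355],(480,600));B=cv2.resize(b['img'][150:250,335:388],(318,600))
cv2.imwrite('pics/g3.png',np.hstack([A,B])[:,:,::-1])
E
```

```text
clock: 7.8
tool_pos: [0.4697, -0.0836, 0.201]
eef_rot: [0.707, 0.707, -0.001, -0.001]
contact_force: [0.1, -0.3, -0.9]
opening: 0.279
finger_force: 40.0
clock: 8.7
tool_pos: [0.4704, 0.0644, 0.2018]
eef_rot: [0.708, 0.706, -0.001, 0.0]
contact_force: [-0.2, 0.4, -0.7]
opening: 0.284
finger_force: 40.0
[0.4706 0.0654 0.202 ] [-0.2992  0.5607  0.099   2.0551 -0.1031  0.5305 -0.1287]
[317.0772 211.0116] [316.5704 215.8976] [317.5065 194.8701]
[365.5858 184.7273] [358.9816 193.0198] [366.2716 170.617 ]
[325.9163 218.8751] [326.264  177.1889] [326.005  250.7489]
```

View pics/g3.png

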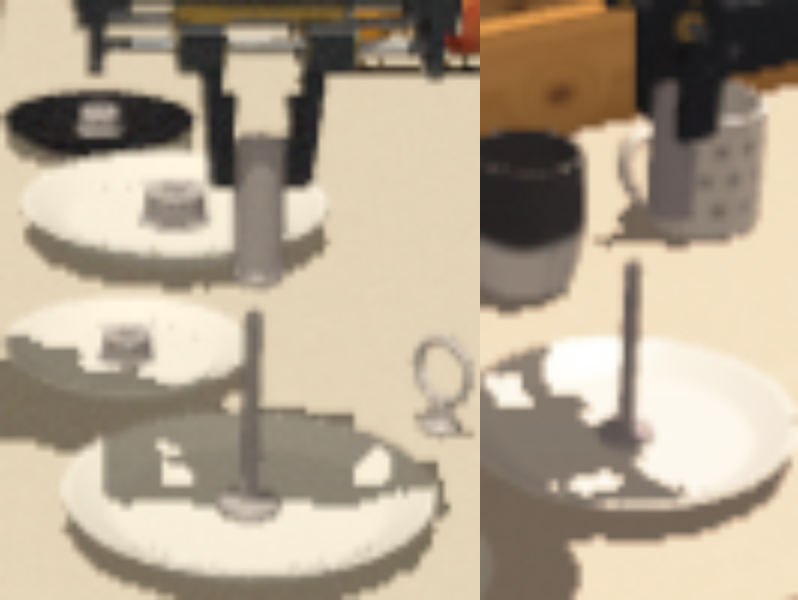

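In the side crop (left), the tube's bottom is at (259,278) and the rod tip at (253,312). In the scene crop (right) they are at (671,215) and (633,262). The offsets agree with the prediction to about 1 mm: the tube needs +25 mm in y and almost nothing in x. I'll go above the tip, then down slowly.

```bash
python3 -m pendant '[0.2,0.06,0,0,0,0,0, 0.2,0.12,-0.004,0,0,0,0, 0.2,0.167,-0.004,0,0,0,0, 0.2,0.167,-0.004,0,0,0,0, 0.2,0.167,-0.004,0.05,0,0,0, 0.2,0.167,-0.004,0.1,0,0,0, 0.2,0.167,-0.004,0.13,0,0,0, 0.2,0.167,-0.004,0.13,0,0,0]'
python3 - <<'E'
from h import *
np.set_printoptions(precision=4,suppress=True)
a=snap('side');b=snap('scene');st=r.get_state();p=st['tool_pos'];print(p)
x=p+[0,0,-.052]
for s,w in((a,(300,335)),(b,(345,380))):
    print(proj(s,x),proj(s,(.471,.0903,.124)))
    v=int(proj(s,x)[1])
    for q in range(v-12,v+20,3):
        print(q,(s['img'][q,w[0]:w[1]].astype(int).sum(1)//3))
E
```

```text
clock: 9.65
tool_pos: [0.4694, 0.0915, 0.1815]
eef_rot: [0.707, 0.707, -0.001, -0.0]
contact_force: [-0.4, -0.2, -2.4]
opening: 0.28
finger_force: 40.0
[0.4699 0.0916 0.1822]
[316.2483 213.8938] [316.5704 215.8976]
201 [143 146 132 134 135 131 137 135 129 167 223 234 235 136 125 130 132 134
 131 124 116 182 227 228 226 223 225 220 207 197 207 206 207 207 206]
204 [235 234 234 234 235 234 234 234 234 234 235 234 234 145 128 131 132 133
 130 125 115 179 206 190 185 130 108 105 107 188 206 206 208 207 207]
207 [163 172 195 198 197 198 198 189 189 163 172 163 139 120 128 131 136 132
 129 125 113 101 107 106 109 108 106 149 153 204 208 207 207 207 206]
210 [107 109 107 110 108 105 106 106 108 106 107 105 100 117 129 131 134 132
 132 123 113 103 149 154 204 210 208 209 209 208 208 208 206 206 207]
213 [211 208 163 155 152 154 154 204 209 161 205 209 185 149 122 141 152 145
 132 134 131 189 207 206 207 209 208 208 207 206 205 206 207 207 208]
216 [242 242 241 241 240 238 238 238 234 223 218 215 207 208 208 198 179 139
 175 206 209 207 210 208 208 208 208 208 207 208 207 208 206 208 208]
219
[... 1688 characters left out ...]
20 220 219 220 221 221 209 119  93 141 221
 221 221 221 221 221 221 221 221 222 222 221 221 220 220 221 222 221]
200 [114 169 186 220 220 220 221 221 221 221 220 220 220 205  90  93 140 221
 221 221 220 221 221 221 221 220 221 221 221 221 221 221 221 221 221]
203 [220 220 220 221 220 221 221 221 220 220 221 220 218 192  92 104 162 221
 221 221 221 220 221 221 220 220 220 220 222 222 221 221 221 221 222]
206 [221 221 225 230 238 243 243 244 246 247 247 247 244 205  91 107 177 237
 238 238 233 232 228 225 221 221 221 220 221 221 222 221 221 221 221]
209 [251 252 253 253 254 254 254 254 254 254 254 254 252 224  91 127 218 247
 246 244 243 242 240 240 239 238 238 239 240 238 234 234 230 223 221]
```

In x the tube is aligned to within a pixel fraction (316.7 against 316.7). In the scene view it needs about 1.5 mm less y. I'll start down over the tip.

```bash
python3 -m pendant '[0.2,-0.01,0,0,0,0,0, 0.2,-0.01,0,0.03,0,0,0, 0.2,-0.01,0,0.06,0,0,0, 0.2,-0.01,0,0.09,0,0,0, 0.2,-0.01,0,0.12,0,0,0, 0.2,-0.01,0,0.15,0,0,0, 0.2,-0.01,0,0.18,0,0,0, 0.2,-0.01,0,0.21,0,0,0, 0.2,-0.01,0,0.21,0,0,0]'
```

```text
clock: 10.65
tool_pos: [0.4698, 0.0903, 0.1503]
eef_rot: [0.707, 0.707, -0.0, -0.0]
contact_force: [0.1, -0.8, -2.3]
opening: 0.284
finger_force: 40.0
```

No contact, and the tube's lower end is already 26 mm below the tip, so the rod is in the bore. Continuing down.

```bash
python3 -m pendant '[0.2,0,0,0.05,0,0,0, 0.2,0,0,0.1,0,0,0, 0.2,0,0,0.15,0,0,0, 0.2,0,0,0.2,0,0,0, 0.2,0,0,0.25,0,0,0, 0.2,0,0,0.3,0,0,0, 0.2,0,0,0.35,0,0,0, 0.2,0,0,0.4,0,0,0, 0.2,0,0,0.45,0,0,0, 0.2,0,0,0.49,0,0,0, 0.2,0,0,0.51,0,0,0, 0.2,0,0,0.51,0,0,0]'
python3 -m pendant '[0.2,0,0,0.015,0,0,0, 0.2,0,0,0.03,0,0,0, 0.2,0,0,0.04,0,0,0, 0.2,0,0,0.04,0,0,0]'
```

```text
clock: 11.85
tool_pos: [0.47, 0.0902, 0.0739]
eef_rot: [0.707, 0.707, -0.0, -0.0]
contact_force: [0.4, -3.0, -3.6]
opening: 0.282
finger_force: 40.0
clock: 12.25
tool_pos: [0.4701, 0.0902, 0.0684]
eef_rot: [0.707, 0.707, 0.0, 0.0]
contact_force: [0.7, -4.3, -1.1]
opening: 0.285
finger_force: 40.0
```

```bash
python3 -m pendant '[0.2,-0.007,0,0.005,0,0,0, 0.2,-0.007,0,0.01,0,0,0, 0.2,-0.007,0,0.015,0,0,0, 0.2,-0.007,0,0.015,0,0,0]' 
python3 -m pendant '[0.2,0,0,0.005,0,0,0, 0.2,0,0,0.01,0,0,0, 0.2,0,0,0.01,0,0,0]'
```

```text
clock: 12.65
tool_pos: [0.4701, 0.0901, 0.0668]
eef_rot: [0.707, 0.707, 0.001, -0.0]
contact_force: [-0.4, -2.1, 6.5]
opening: 0.281
finger_force: 39.9
clock: 12.95
tool_pos: [0.4702, 0.0901, 0.0665]
eef_rot: [0.707, 0.707, 0.001, 0.0]
contact_force: [-2.4, -2.4, 22.2]
opening: 0.281
finger_force: 39.9
```

The tube is seated: the force rises at TCP 0.067, as computed. I'll relax, release and rise, then head for the plate.

```bash
python3 -m pendant '[0.2,0,0,-0.01,0,0,0, 0.33,0,0,-0.01,0,0,0, 0.45,0,0,-0.01,0,0,0, 0.55,0,0,-0.01,0,0,0, 0.55,0,0,-0.01,0,0,0, 0.55,0,0,-0.05,0,0,0, 0.55,0,0,-0.2,0,0,0, 0.55,0,0,-0.5,0,0,0, 0.55,0,0,-0.8,0,0,0, 0.55,0,0,-1,0,0,0, 0.55,0,0,-1,0,0,0]'
python3 -m pendant '[0.55,0.3,-0.1,0,0,0,0, 0.55,0.6,-0.25,0,0,0,0, 0.55,0.9,-0.4,0,0,0,0, 0.55,1,-0.42,0,0,0,0, 0.55,1,-0.42,0,0,0,0, 0.55,1,-0.42,0,0,0,0]'
python3 - <<'E'
from h import *
np.set_printoptions(precision=4,suppress=True)
a=snap('side','s5.png');b=snap('scene','c5.png');w=snap('wrist','w5.png')
p=r.get_state()['tool_pos'];print(p)
print(proj(w,(.408,.298,.026)),proj(w,(.471,.09,.124)))
W=cv2.resize(w['img'],(480,300));A=cv2.resize(a['img'][190:270,280:355],(320,341));B=cv2.resize(b['img'][180:250,290:390],(480,300))
o=np.zeros((600,800,3),np.uint8);o[:300,:480]=W;o[300:,:480]=B;o[:341,480:]=A;cv2.imwrite('pics/g5.png',o[:,:,::-1])
E
```

```text
clock: 14.05
tool_pos: [0.4723, 0.0898, 0.2187]
eef_rot: [0.707, 0.707, 0.004, 0.002]
contact_force: [0.1, -0.2, 0.1]
opening: 0.548
finger_force: 0.0
clock: 14.65
tool_pos: [0.4069, 0.2383, 0.2142]
eef_rot: [0.707, 0.707, -0.001, 0.0]
contact_force: [-0.3, -0.3, 0.4]
opening: 0.549
finger_force: 0.0
[0.4076 0.2374 0.2145]
[326.0333 125.7756] [391.8033 349.273 ]
```

View pics/g5.png

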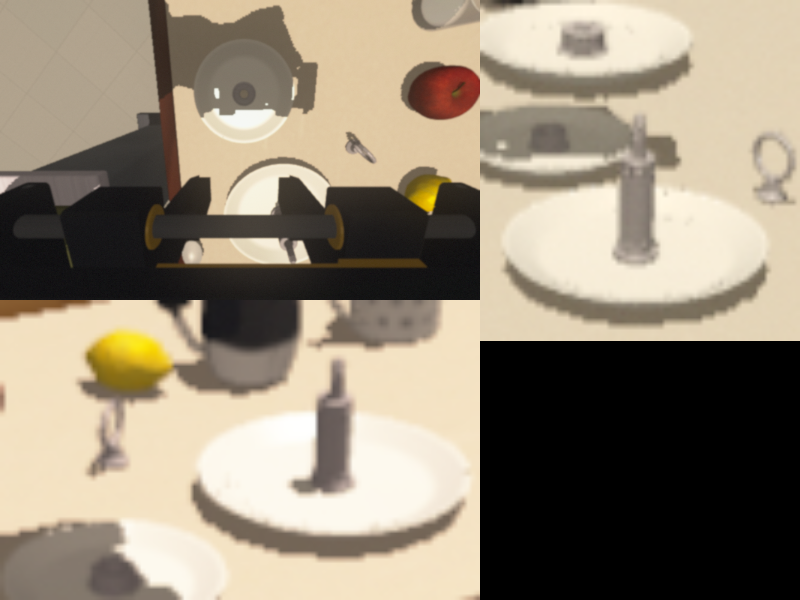

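The tube stands on the nut with the rod projecting above it, as both external views show. The wrist view shows the small plate's collar at about (243,94) in the crop, i.e. (324,125) full size. Now an exact collar measurement.

Run:
```python
from h import *
s=snap('wrist')
print((s['img'][105:147:2,304:346:2].astype(int).sum(2)//3))
print(r.get_state()['tool_pos'])
for q in((324,125),(324,126),(325,126)):print(onz(s,*q,.026))
```

```text
[[118 115 117 116 116 118 117 116 117 117 117 116 117 117 116 117 116 116
  116 115 117]
 [118 116 116 117 117 117 118 117 116 116 118 115 116 115 116 117 117 116
  116 116 116]
 [116 117 116 116 117 117 116 113 110 104 103 103 106 109 115 116 116 116
  119 117 116]
 [116 119 117 118 117 114 108  97  93  93  90  90  92  92  98 111 117 118
  117 117 117]
 [118 116 118 117 116 103  91  87  88  89  88  87  88  87  91  92 106 117
  117 118 118]
 [118 118 117 118 107  93  87  88  88  90  89  90  90  89  89  87  92 110
  115 120 116]
 [117 118 117 114  93  87  89  91  89  91  90  91  89  89  89  87  88  98
  116 118 118]
 [118 116 116 107  87  86  87  90  88  88  90  87  88  91  90  91  89  91
  110 118 117]
 [118 117 116  99  84  87  89  88  86  93  94  96  92  87  86  88  88  87
  102 117 118]
 [120 118 116  95  85  87  88  85  92  97  96  97  97  87  87  89  89  87
   98 117 116]
 [118 117 114  94  86  89  89  87  93  97  98  97  95  91  86  89  88  87
   97 117 119]
 [117 118 117  94  83  88  89  85  92  97  98  96  97  87  85  88  89  85
  100 116 118]
 [119 119 119  98  86  87  91  8
[... 209 characters left out ...]
88  87  99
  118 118 119]
 [119 119 119 119 111  93  90  90  90  92  91  90  90  91  90  87  93 113
  118 118 120]
 [120 119 118 119 119 108  93  88  89  89  90  89  91  87  88  95 112 118
  119 120 119]
 [119 119 120 121 120 118 113 100  91  86  86  87  87  90 100 114 118 120
  120 119 119]
 [119 120 119 122 120 120 119 118 114 108 105 105 109 115 119 120 120 118
  120 120 119]
 [120 121 120 118 120 123 131 131 129 130 129 127 121 119 119 120 120 119
  119 119 120]
 [121 119 120 117 120 168 229 231 231 231 231 216 138 130 129 130 130 131
  130 132 132]]
[0.40761888 0.23758262 0.21461494]
[0.40591896 0.29893053 0.026     ]
[0.40591287 0.29786484 0.026     ]
[0.40701231 0.29786011 0.026     ]
```

Collar centre ≈ (0.4066,0.2983). I'll move over it and down to TCP z ≈ 0.013, 3 mm above the plate's floor.

```bash
python3 -m pendant '[0.55,0.2,-0.007,0,0,0,0, 0.55,0.4,-0.007,0.1,0,0,0, 0.55,0.405,-0.007,0.4,0,0,0, 0.55,0.405,-0.007,0.7,0,0,0, 0.55,0.405,-0.007,0.8,0,0,0, 0.55,0.405,-0.007,0.8,0,0,0, 0.55,0.405,-0.007,0.8,0,0,0]' 
python3 -m pendant '[0.55,0,0,0.1,0,0,0, 0.55,0,0,0.2,0,0,0, 0.55,0,0,0.3,0,0,0, 0.55,0,0,0.38,0,0,0, 0.55,0,0,0.38,0,0,0, 0.55,0,0,0.38,0,0,0]'
python3 -c "
from plant import r;print(r.get_state()['tool_pos'])"
```

```text
clock: 15.55
tool_pos: [0.4068, 0.2994, 0.0951]
eef_rot: [0.708, 0.707, 0.0, 0.0]
contact_force: [-0.0, 0.8, 0.1]
opening: 0.552
finger_force: 0.0
clock: 16.15
tool_pos: [0.4065, 0.3002, 0.0384]
eef_rot: [0.707, 0.707, 0.001, 0.0]
contact_force: [-0.1, 0.5, -0.6]
opening: 0.546
finger_force: 0.0
[0.40647613 0.30024151 0.03841934]
```

```bash
python3 -m pendant '[0.55,-0.011,0,0.06,0,0,0, 0.55,-0.011,0,0.12,0,0,0, 0.55,-0.011,0,0.165,0,0,0, 0.55,-0.011,0,0.165,0,0,0]'
python3 -m pendant '[0.4,0,0,0,0,0,0, 0.3,0,0,0,0,0,0, 0.25,0,0,0,0,0,0, 0.25,0,0,0,0,0,0, 0.25,0,0,0,0,0,0, 0.25,0,0,0,0,0,0]' 50
```

```text
clock: 16.55
tool_pos: [0.4054, 0.2981, 0.0119]
eef_rot: [0.707, 0.707, -0.001, -0.0]
contact_force: [1.2, -0.2, 0.4]
opening: 0.549
finger_force: 0.0
clock: 17.15
tool_pos: [0.4063, 0.2986, 0.0131]
eef_rot: [0.707, 0.707, 0.0, 0.0]
contact_force: [1.5, -0.7, 0.3]
opening: 0.318
finger_force: 50.0
```

Collar gripped. Lift, then carry back over the rod in two steps.

```bash
python3 -m pendant '[0.25,0,0,-0.04,0,0,0, 0.25,0,0,-0.12,0,0,0, 0.25,0,0,-0.25,0,0,0, 0.25,0,0,-0.4,0,0,0, 0.25,0,0,-0.55,0,0,0, 0.25,0,0,-0.7,0,0,0, 0.25,0,0,-0.85,0,0,0, 0.25,0,0,-0.95,0,0,0, 0.25,0,0,-1,0,0,0, 0.25,0,0,-1,0,0,0]'
python3 -m pendant '[0.25,-0.06,0.02,0,0,0,0, 0.25,-0.2,0.08,0,0,0,0, 0.25,-0.4,0.17,0,0,0,0, 0.25,-0.6,0.26,0,0,0,0, 0.25,-0.8,0.36,0,0,0,0, 0.25,-0.94,0.41,0,0,0,0, 0.25,-1,0.428,0,0,0,0, 0.25,-1,0.428,0,0,0,0, 0.25,-1,0.428,0,0,0,0]'
python3 - <<'E'
from h import *
np.set_printoptions(precision=4,suppress=True)
a=snap('side','s6.png');b=snap('scene','c6.png');w=snap('wrist','w6.png')
st=r.get_state();p=st['tool_pos'];print(p,st['eef_rot'],st['moment'],st['contact_force'])
for s in(a,b,w): print(proj(s,p+[0,0,.013]),proj(s,(.4705,.0902,.124)))
A=cv2.resize(a['img'][170:270,270:370],(400,400));B=cv2.resize(b['img'][150:250,300:400],(400,400))
cv2.imwrite('pics/g6.png',np.hstack([A,B])[:,:,::-1])
E
```

```text
clock: 18.15
tool_pos: [0.4061, 0.2987, 0.1641]
eef_rot: [0.707, 0.707, 0.001, -0.0]
contact_force: [0.3, 0.2, -2.8]
opening: 0.32
finger_force: 50.0
clock: 19.05
tool_pos: [0.4694, 0.1495, 0.1625]
eef_rot: [0.707, 0.708, -0.0, -0.001]
contact_force: [-0.2, 0.4, -3.2]
opening: 0.32
finger_force: 50.0
[0.4696 0.1501 0.1628] [ 0.7061  0.7081  0.0001 -0.0005] [-0.0943  0.0414  0.0384] [-0.6173  0.7746 -3.8101]
[315.5517 194.0403] [316.4124 215.9089]
[344.2118 182.7227] [359.0833 193.0713]
[326.1577 262.9159] [327.1798 304.1833]
```

View pics/g6.png

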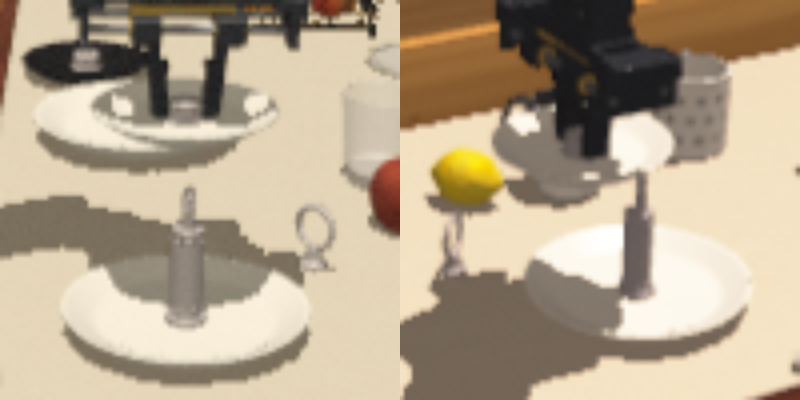

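The plate is level in the fingers, with the collar at about (185,105) in the left crop and the rod and tube clear below it. That was my 11th viewed picture, one over the limit of 10, so I'll use only numbers from here. Over the rod now, then down slowly with a force check at the tip (TCP ≈ 0.133).

```bash
python3 -m pendant '[0.25,-0.06,0.005,0,0,0,0, 0.25,-0.16,0.005,0,0,0,0, 0.25,-0.26,0.005,0,0,0,0, 0.25,-0.34,0.005,0,0,0,0, 0.25,-0.396,0.005,0,0,0,0, 0.25,-0.396,0.005,0,0,0,0, 0.25,-0.396,0.005,0,0,0,0, 0.25,-0.396,0.005,0,0,0,0]'
python3 -c "
from plant import r;print(r.get_state()['tool_pos'],r.get_state()['tool_pos'],r.get_state()['contact_force'])"
```

```text
clock: 20.0
tool_pos: [0.471, 0.09, 0.163]
eef_rot: [0.707, 0.708, 0.0, -0.0]
contact_force: [-0.9, 0.0, -3.7]
opening: 0.316
finger_force: 50.0
[0.47100606 0.090002   0.16295855] [0.47100606 0.090002   0.16295855] [-0.86465901  0.04947397 -3.73076592]
```

```bash
python3 -m pendant '[0.25,0.003,-0.003,0.03,0,0,0, 0.25,0.003,-0.003,0.06,0,0,0, 0.25,0.003,-0.003,0.09,0,0,0, 0.25,0.003,-0.003,0.12,0,0,0, 0.25,0.003,-0.003,0.15,0,0,0, 0.25,0.003,-0.003,0.18,0,0,0, 0.25,0.003,-0.003,0.2,0,0,0, 0.25,0.003,-0.003,0.215,0,0,0, 0.25,0.003,-0.003,0.23,0,0,0, 0.25,0.003,-0.003,0.23,0,0,0]'
```

```text
clock: 21.0
tool_pos: [0.4704, 0.0895, 0.1282]
eef_rot: [0.707, 0.707, -0.0, -0.0]
contact_force: [-0.1, 1.4, -3.2]
opening: 0.318
finger_force: 50.0
```

The tip is inside the bore and there's no axial load. Carrying on down.

```bash
python3 -m pendant '[0.25,0,0,0.025,0,0,0, 0.25,0,0,0.05,0,0,0, 0.25,0,0,0.075,0,0,0, 0.25,0,0,0.1,0,0,0, 0.25,0,0,0.125,0,0,0, 0.25,0,0,0.15,0,0,0, 0.25,0,0,0.17,0,0,0, 0.25,0,0,0.17,0,0,0]'
python3 -m pendant '[0.25,0,0,0.008,0,0,0, 0.25,0,0,0.016,0,0,0, 0.25,0,0,0.02,0,0,0, 0.25,0,0,0.02,0,0,0]'
```

```text
clock: 21.8
tool_pos: [0.4702, 0.0895, 0.1025]
eef_rot: [0.707, 0.707, -0.0, -0.0]
contact_force: [0.2, 0.0, -2.3]
opening: 0.316
finger_force: 50.0
clock: 22.2
tool_pos: [0.4705, 0.0895, 0.0999]
eef_rot: [0.707, 0.707, 0.0, -0.0]
contact_force: [0.2, 0.5, -2.7]
opening: 0.32
finger_force: 50.0
```

```bash
python3 -m pendant '[0.25,0,0,0.005,0,0,0, 0.25,0,0,0.01,0,0,0, 0.25,0,0,0.01,0,0,0]'
python3 -m pendant '[0.25,0,0,0.004,0,0,0, 0.25,0,0,0.007,0,0,0, 0.25,0,0,0.007,0,0,0]'
```

```text
clock: 22.5
tool_pos: [0.4708, 0.0895, 0.0988]
eef_rot: [0.707, 0.707, 0.0, 0.0]
contact_force: [-0.4, 0.2, 2.3]
opening: 0.326
finger_force: 50.0
clock: 22.8
tool_pos: [0.4711, 0.0896, 0.0983]
eef_rot: [0.707, 0.707, 0.001, 0.0]
contact_force: [0.4, 0.1, 10.4]
opening: 0.322
finger_force: 50.0
```

Seated at TCP 0.0988, against 0.099 expected. Release and withdraw.

```bash
python3 -m pendant '[0.25,0,0,-0.004,0,0,0, 0.36,0,0,-0.004,0,0,0, 0.42,0,0,-0.004,0,0,0, 0.5,0,0,-0.004,0,0,0, 0.55,0,0,-0.004,0,0,0, 0.55,0,0,-0.03,0,0,0, 0.55,0,0,-0.15,0,0,0, 0.55,0,0,-0.4,0,0,0, 0.55,0,0,-0.7,0,0,0, 0.55,0,0,-1,0,0,0, 0.55,0,0,-1,0,0,0]'
python3 - <<'E'
from h import *
np.set_printoptions(precision=4,suppress=True)
a=snap('side','s7.png')
# expected upper rim edges in the side view against the picture: white/background transitions along the plate row
for z,R,n in((.106,.075,'rim'),(.112,.015,'collar')):
    print(n,proj(a,(.4708-R,.09,z)),proj(a,(.4708+R,.09,z)))
print('tip',proj(a,(.4708,.09,.124)),proj(a,(.4708,.09,.112)),'plate old',proj(a,(.407,.298,.026)))
h=cv2.cvtColor(a['img'],cv2.COLOR_RGB2HSV);m=((h[...,1]<30)&(h[...,2]>150)).astype(np.uint8)
for v in range(212,262,4): 
    x=np.flatnonzero(m[v,270:370])+270;print(v,x.min() if len(x) else 0,x.max() if len(x) else 0,len(x))
E
```

```text
clock: 23.9
tool_pos: [0.4737, 0.09, 0.2527]
eef_rot: [0.707, 0.707, 0.005, 0.003]
contact_force: [1.7, -0.3, 0.4]
opening: 0.547
finger_force: 0.0
rim [292.4551 221.1912] [340.1245 221.3149]
collar [311.6395 219.4743] [321.1908 219.5015]
tip [316.5115 215.9329] [316.4184 219.488 ] plate old [295.5288 219.6923]
212 0 0 0
216 0 0 0
220 0 0 0
224 0 0 0
228 0 0 0
232 0 0 0
236 0 0 0
240 0 0 0
244 0 0 0
248 0 0 0
252 0 0 0
256 0 0 0
260 0 0 0
```

Run:
```python
from h import *
for n,c in(('side',(316,224)),('scene',(359,205))):
    s=snap(n);g=s['img'].min(2)
    bg=s['img'].astype(int); sp=bg[...,0]-bg[...,2]
    print(n,'px plate',bg[c[1],c[0]-12],bg[c[1],c[0]+14],'table',bg[300,370])
    m=((sp<24)&(g>140)).astype(np.uint8)
    for cc in range(c[0]-27,c[0]+29,3):
        x=np.flatnonzero(m[c[1]-20:c[1]+60,cc]);print(cc,(x.min()+c[1]-20,x.max()+c[1]-20,len(x)) if len(x) else 0,end=' ')
    print()
    for P in((.4708,.09,.106),(.4708,.09,.02)):
        for R in((.075,.1)):
            t=np.linspace(0,6.283,200);q=np.array([proj(s,(P[0]+R*np.cos(k),P[1]+R*np.sin(k),P[2])) for k in t]);print(P[2],R,q.min(0).round(1),q.max(0).round(1))
```

```text
side px plate [248 238 217] [248 239 217] table [165 155 138]
289 0 292 0 295 0 298 0 301 0 304 0 307 0 310 0 313 0 316 0 319 0 322 0 325 0 328 0 331 0 334 0 337 0 340 0 343 0 
0.106 0.075 [292.5 212.6] [340.3 230.9]
0.106 0.1 [284.4 209.9] [348.2 234.4]
0.02 0.075 [292.4 236.3] [339.1 256.7]
0.02 0.1 [284.5 233.3] [346.9 260.6]
scene px plate [126 115 104] [249 241 226] table [127  84  45]
332 0 335 0 338 (np.int64(211), np.int64(212), 2) 341 (np.int64(209), np.int64(212), 4) 344 (np.int64(208), np.int64(211), 4) 347 (np.int64(191), np.int64(212), 8) 350 (np.int64(190), np.int64(212), 14) 353 (np.int64(189), np.int64(212), 18) 356 (np.int64(189), np.int64(203), 8) 359 (np.int64(189), np.int64(193), 5) 362 (np.int64(190), np.int64(206), 8) 365 (np.int64(190), np.int64(214), 18) 368 (np.int64(191), np.int64(215), 23) 371 (np.int64(193), np.int64(231), 24) 374 (np.int64(198), np.int64(230), 21) 377 (np.int64(217), np.int64(228), 12) 380 (np.int64(222), np.int64(225), 4) 383 (np.int64(214), np.int64(214), 1) 386 (np.int64(217), np.int64(217), 1) 
0.106 0.075 [337.  188.3] [380.9 208.1]
0.106 0.1 [329.7 185.4] [388.3 211.8]
0.02 0.075 [336.7 209.4] [379.4 230.6]
0.02 0.1 [329.6 206.2] [386.6 234.6]
```

Run:
```python
from h import *
s=snap('side');R=s['img'][...,0].astype(int)
for v in range(208,240,2): print(v,R[v,286:348:2])
st=r.get_state();print(st['clock'],st['finger_force'],st['qd'].round(3))
```

```text
208 [119 121 119 126 129 128 131 134 131 133 133 133 129 129 127 121 120 119
 123 121 168 228 227 228 227 228 227 228 228 228 227]
210 [182 128 123 119 123 119 119 125 123 122 120 121 120 117 122 122 123 118
 168 225 228 227 227 227 227 228 228 226 225 228 227]
212 [227 227 228 183 171 172 174 173 127 123 123 171 157 161 148 150 221 223
 225 228 228 227 227 227 227 229 227 226 227 228 227]
214 [227 228 227 227 230 228 228 223 233 178 170 145 146 149 149 152 150 148
 144 167 196 210 221 225 227 227 227 227 227 228 227]
216 [228 228 228 228 228 220 184 145 248 147 145 149 151 149 150 159 151 149
 146 149 148 146 146 163 211 222 227 226 227 228 228]
218 [228 228 228 227 217 146 143 143 228 146 147 147 144 146 158 162 163 151
 147 146 148 146 147 143 143 144 228 227 228 226 227]
220 [229 228 229 228 195 237 189 148 142 142 138 139 138 169 197 182 151 199
 143 140 140 141 145 145 143 189 242 231 226 228 223]
222 [228 228 228 228 238 237 240 244 248 194 194 192 192 174 147 192 177 153
 245 250 249 249 202 192 242 244 241 239 227 217 152]
224 [228 229 229 228 240 233 237 246 249 249 249 247
[... 355 characters left out ...]
21 121 123 125 124 122 138 209 219 228 245 246 246 244 246 244
 247 244 245 220 220 172 226 228 228 228 228 227 213]
232 [120 123 121 121 120 125 126 121 121 123 127 126 133 144 142 167 186 146
 149 137 132 126 122 124 227 228 228 229 229 227 200]
234 [124 122 121 123 121 121 122 125 188 139 151 146 148 125 115 117 117 117
 143 141 134 136 123 120 207 228 227 229 229 168 157]
236 [122 120 123 120 126 135 143 147 245 166 151 148 150 125 115 116 114 115
 150 149 148 151 148 153 132 209 226 227 228 213 190]
238 [177 177 151 248 143 145 147 147 149 147 151 151 149 127 112 117 114 116
 149 147 149 149 144 146 147 143 230 126 123 122 122]
24.1 0.0 [ 0.002  0.017 -0.002  0.005  0.    -0.001 -0.002]
```

The upper plate's rim spans columns ~294–340 and rows ~213–231 in the side view. The prediction for a level, seated plate was 292–340 and 213–231. The tube stands straight below at columns 312–321, and the gripper is clear, so I'm handing in.

```bash
python3 -c "
from plant import r;print(r.finish_job())"
```

```text
the job is handed in; nothing more can be done
None
```

The stand is assembled and handed in at about 24 s: tall tube down on the nut, small white plate level on it, both lowered gently with no drop seen, gripper clear; no verdict was returned, and I viewed 11 pictures, one over the limit of 10.

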